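Stand the tamper on its mat

TASK

Lift the tamper with the dark walnut knob off its rest by the knob; let its heavy steel foot swing down, by easing the grip, until it hangs upright in the air. Then clamp it firmly again while it hangs, carry it to the round cork mat (not the black rubber one) and stand it there upright, well on the mat, setting it down rather than dropping it, and let go. Leave the red-knobbed tamper in its rest.

Things in the scene. Friction and masses are not known exactly. Their poses are not given: they have to be found in the camera images.
- tamper_knob (a point): Centre of the dark walnut ball knob (38 mm diameter) of the tamper to handle; pinch here. z axis: along the stem, foot to knob; level at the start (lying 45 mm above the counter, knob towards the robot), up when standing. The ball pivots between the pads: at 100 N grip it stays put; eased (0.5 mm steps) below about 50 N it starts to swing, at 8 to 20 N hangs within 15 degrees; below 4 N it drops.
- tamper_foot (a point): Centre of the flat underside of that tamper's steel disc foot (58 mm diameter, 24 mm thick), 72 mm from the knob's centre along -z; same axes. Stem 14 mm thick; 0.45 kg, mostly foot. It lies in a fixed rest: a 100 x 64 x 8 mm board with two bars (20 mm high) under the foot and a post under the stem, open above and beside the knob; it lifts straight out.
- cork_mat_top (a point): Centre of the top face of the round cork mat, 90 mm in diameter, 8 mm thick, fixed on the counter; its top is 8 mm above the counter. A black rubber mat of the same size lies elsewhere.
- spare_knob (a point): Centre of the red ball knob (38 mm diameter) of the other tamper, alike but for its colour, lying in a rest of its own; leave it alone. Same axes as the first knob's point.
Not all that is in view belongs to the job. Leave any yellow look-alike of the part that bears tamper_knob alone. There is more than one size of the part that bears cork_mat_top; the job needs the larger.

How it is judged:
By the outcome, as a careful person would: the job done as asked, in the order asked, and still so for the second after the job is handed in, with the robot touching nothing.
It also fails if it takes over 43 s, if anything falls off the work surface, if the arm or the gripper's body presses on something with over 40 N, if the wrist force passes 120 N, or if a joint passes its speed limit or range.

ROBOT

A 6-joint arm with a two-finger parallel gripper is mounted at the origin on the work surface. World frame = base frame: x ahead of the robot, y to its left, z up, the work surface at z = 0. Lengths are in mm, angles in degrees, forces in N, time in s.
With the tool pointing down it reaches from about 350 to 850 mm from the base axis. Payload 8.1 kg.
Tool frame: the origin (TCP) lies at the very end of the fingers, on their centre line; the grasp point (between the pads) lies 19 mm behind it (tcp_to_grasp is the distance from the TCP to the grasp point, in mm); z points along the fingers, x is the direction in which the jaws open and shut, and the axes are right-handed (so a half turn about z gives the same grasp; the last joint's range is limited). The gripper opens to 85 mm and grips with 20 to 120 N. Pads are 22 mm wide; open, the fingers measure 114 mm over their backs; the gripper's body (76 mm by 85 mm) begins 54 mm behind the grasp point. The pads swing forward as they close: fully open they stand 13 mm farther back than shut.
Start: joints at [-78.346, 7.471, 85.268, -0, 87.261, -4.893], TCP at [170.901, -575.15, 231.292] pointing down, gripper open.
Joint ranges: [-169.43, 169.43], [-51.17, 129.36], [1.28, 143.12], [-76.62, 256.62], [0, 156.53], [-152.29, 152.29]. Speed limits (degrees/s): [136.94, 136.94, 159.86, 180, 180, 180].

INTERFACE

Orientations are given as [roll, pitch, yaw] about the fixed x, y, z axes, in that order (R = Rz(yaw) Ry(pitch) Rx(roll)).
In Python, from bench import * gives the robot as it stands. The module is installed in compiled form; this text tells all that it offers.
- The arm moves only by the tool apply_moves, never from a script. Its argument "targets" is text: rows parted by semicolons, each of 7 numbers parted by spaces: the turn, a rotation vector about the tool's x, y, z in rad, then the shift along the tool's x, y, z in cm, then the finger opening in cm, from 0 to 8.54. A call has exactly 5 rows; each row is the pose to reach, as a shift and turn from the pose commanded when the call began, along the tool's axes at that moment; what a row does not reach only later rows make up. A row lasts 1/10 s, in which the tool goes at most 50 mm and 8.59 degrees, less where a joint would pass 70% of its speed; a pose out of reach is approached as far as the arm can. A call with a gripper value outside its range is refused whole. The fingers move at their own pace and stop on an object; "force" is the grip in N (left out, the last holds). Time passes only in rows, so rows that repeat a pose let the fingers close, or fill a call up. It gives the time, the measured TCP pose, the force and the opening at its end, in the units of the state.
- sense(): the state, without advancing time (a new reading comes with each control period).
- snapshot(name): name is "scene" or "top" or "wrist"; returns the picture (480x640x3 uint8, red, green, blue); there is no depth.
- camera_model(name): a dict with "fx", "fy", "cx", "cy" (pixels), "position" and "attitude" of the camera in the world; the wrist camera has in their place "T_tool_cam" (4x4, takes a point from camera to tool coordinates, whose origin is the TCP and whose axes are the tool frame's). Camera axes: x right, y up, looking along -z (the intrinsics and any distortion apply to the point x, -y, -z); pixel columns grow to the right and rows downward; lengths in mm; the calibration is good to about 2 mm. A picture is of the moment at which its call begins: read the wrist's pose just before it. camera_model takes no time and is no camera call.
- hand_in(): hands the job in, once; it reports no verdict.
Trained networks look in the newest picture that a camera, given by its name, has taken for a name from the list of things; names that differ only in an ending like _2 or _b are one class to them, and where a whole thing is asked for, a point or a joint stands for the part that bears it (a point fixed in the world has none). Each returns a list of dicts, best first, with "confidence" (0 to 1); they miss things now and then, are a little off and sometimes report something else, mostly with a low value. They report only what shows in the picture. A call takes as long as a camera call. They do not tell look-alikes from the thing itself.
- recognise(camera, query): "at" ([row, column] in pixels, amid what is visible of it).
- place_of(camera, query): "at" ([row, column] in pixels: a listed point, or the origin of a listed thing).
The state is a dict: "time": time; "joint_pos": joint angles; "qd": joint speeds; "joint_efforts": joint torques, N m; "tool_pos": TCP position; "tcp_rot": TCP orientation; "ft_force": force on the tool from outside, world axes, zero at the start; "wrist_torque": the same for the moment, N m; "finger_gap": finger opening in mm.
Only numpy, scipy, OpenCV 4.12 (cv2) and the standard library are available. Lean on these libraries where they do the work, as an engineer would, in place of code of your own. Each camera call takes 0.05 s, during which the arm holds its last target. There are 200 camera calls.

## Working session

There is one attempt and no reset: what is moved stays moved. The work goes in short steps, Python scripts to look and compute and a tool call to move; the robot and the scene stay as the last step left them, time stands still between calls to the robot, and variables do not carry over. Pictures are saved under pics/ and viewed, about 8 in all and at most 12, crops included, and the job is handed in when it is done.

Besides the shell and the picture viewer there is one more tool, called after "Request:" as a command line: name --argument value ..., lists and objects as JSON in quotes. apply_moves: Moves the arm, as the interface text tells. Its arguments: {"type":"object","properties":{"targets":{"type":"string"},"force":{"type":"number"}},"required":["targets"]}

```bash
mkdir -p pics; cat > h.py <<'E'
from bench import *
import numpy as np, cv2
from scipy.spatial.transform import Rotation as R
def save(n,im): cv2.imwrite('pics/'+n,cv2.cvtColor(im,cv2.COLOR_RGB2BGR))
E
python3 - <<'E'
from h import *
for c in ("scene","top"):
    im=snapshot(c); save(c+"1.png",im)
    print(c,{k:(np.round(v,4).tolist() if not isinstance(v,str) else v) for k,v in camera_model(c).items()})
    for q in ("tamper_knob","tamper_foot","cork_mat_top","spare_knob"):
        print(q,[(np.round(d["at"]).tolist(),round(d["confidence"],2)) for d in place_of(c,q)])
print(camera_model("wrist")); print(sense())
E
```

```text
scene {'fx': 530.9033, 'fy': 530.9033, 'cx': 324.4453, 'cy': 244.9329, 'position': [1052.1897, -697.3249, 782.7852], 'attitude': [53.3338, 0.741, 32.8135]}
tamper_knob [([209.0, 340.0], 0.78), ([194.0, 355.0], 0.66)]
tamper_foot [([189.0, 380.0], 0.94), ([224.0, 359.0], 0.66)]
cork_mat_top [([330.0, 290.0], 0.94), ([295.0, 262.0], 0.66)]
spare_knob [([245.0, 322.0], 0.87)]
top {'fx': 437.7722, 'fy': 437.7722, 'cx': 320.2327, 'cy': 252.1011, 'position': [422.8679, 71.364, 813.1206], 'attitude': [8.5042, 1.0299, -88.8447]}
tamper_knob [([302.0, 149.0], 0.75), ([293.0, 211.0], 0.6)]
tamper_foot [([257.0, 234.0], 0.9), ([277.0, 123.0], 0.55)]
cork_mat_top [([296.0, 397.0], 0.7), ([235.0, 426.0], 0.61)]
spare_knob [([266.0, 307.0], 0.91)]
{'fx': 375.231685245545, 'fy': 375.231685245545, 'cx': 322.15812624224696, 'cy': 242.07166436999404, 'T_tool_cam': array([[ 9.99999716e-01, -5.29287278e-04, -5.36877200e-04,
        -9.71702532e-01],
       [-6.67374120e-04, -9.52735763e-01, -3.03799475e-01,
        -7.72329916e+01],
       [-3.50704911e-04,  3.03799747e-01, -9.52735845e-01,
        -1.41850411e+02],
       [ 0.00000000e+00,  0.00000000e+00,  0.00000000e+00,
         1.00000000e+00]])}
{'time': 0.5, 'joint_pos': array([-7.83462183e+01,  7.47384589e+00,  8.52699044e+01,  1.68294564e-03,
        8.72628707e+01, -4.89152848e+00]), 'qd': array([ 0.07259452, -0.03444601, -0.07955898,  0.01067586,  0.0994686 ,
       -0.0065225 ]), 'joint_efforts': array([-7.34480036e-04, -5.68715715e+01, -5.00359511e+01, -5.17318813e-05,
        2.88966810e-03,  3.31093020e-05]), 'tool_pos': array([ 170.9059944 , -575.11774333,  231.24406992]), 'tcp_rot': array([-1.79997761e+02,  6.45350701e-03, -7.34547701e+01]), 'ft_force': array([-0.38889057,  0.15625125, -0.06916939]), 'wrist_torque': array([ 0.01862411,  0.03220949, -0.01053813]), 'finger_gap': 85.43134837555148}
```

View pics/top1.png

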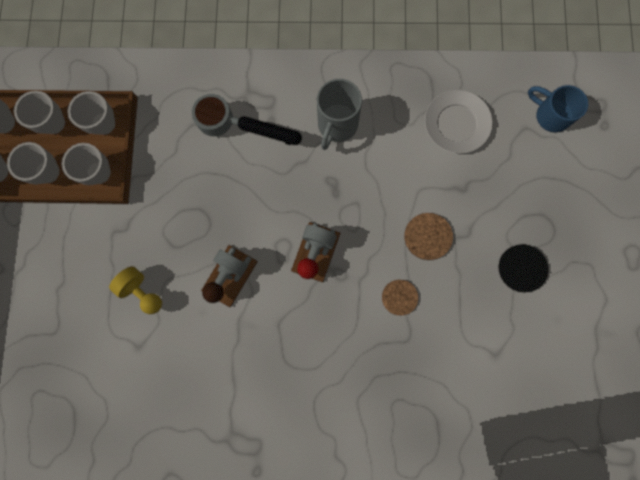

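View pics/scene1.png

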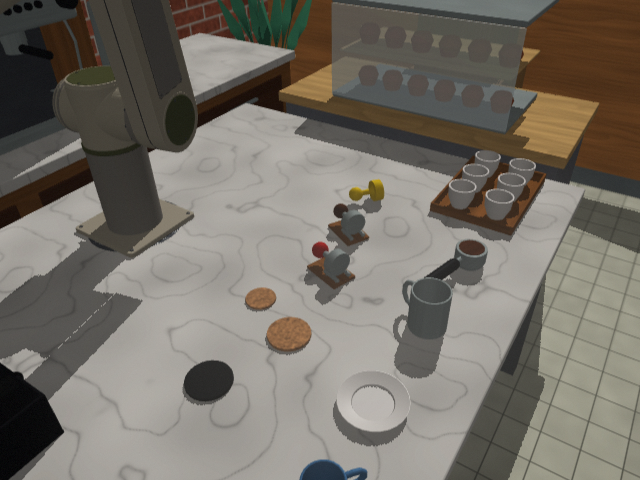

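Candidates (top view, row/col): the walnut knob is at (292,213). The red one at (267,308) and the yellow one at (302,149) are look-alikes to leave. For the mat, the large cork is at (236,428); the small cork is at (297,400) and the black rubber at (267,523). Next I measure, with one close crop to confirm.

```bash
cat >> h.py <<'E'
def pose(c):
    m=camera_model(c)
    if "T_tool_cam" in m:
        s=sense(); T=np.eye(4); T[:3,:3]=R.from_euler('xyz',s['tcp_rot'],degrees=True).as_matrix(); T[:3,3]=s['tool_pos']
        T=T@m['T_tool_cam']; return m,T[:3,:3],T[:3,3]
    return m,R.from_euler('xyz',m['attitude'],degrees=True).as_matrix(),np.array(m['position'])
def plane(P,rc,z):
    m,Q,p=P
    d=Q@np.array([(rc[1]-m['cx'])/m['fx'],-(rc[0]-m['cy'])/m['fy'],-1]); return p+d*(z-p[2])/d[2]
E
python3 - <<'E'
from h import *
T=pose("top");S=pose("scene")
print([k for k in T[0]])
for n,t,s,z in [("knob",(292,213),(210,341),45),("foot",(257,234),(224,356),45),("cork",(236.5,428.5),(334,289),8),("small",(297,400),(298,261),8),("red",(267.5,308),(249,320),45),("black",(267,523),(381,209),8)]:
    print(n,plane(T,t,z).round(),plane(S,s,z).round())
a=cv2.imread('pics/top1.png')[225:325,100:350]; b=cv2.imread('pics/scene1.png')[170:290,290:410]
cv2.imwrite('pics/c1.png',np.vstack([cv2.resize(a,(750,300),interpolation=2),np.pad(cv2.resize(b,(290,290),interpolation=2),((0,0),(0,460),(0,0)))]))
E
```

```text
['fx', 'fy', 'cx', 'cy', 'position', 'attitude']
knob [463. 275.  45.] [462. 278.  45.]
foot [526. 241.  45.] [526. 244.  45.]
cork [ 576. -113.    8.] [ 581. -116.    8.]
small [463. -59.   8.] [467. -62.   8.]
red [510. 109.  45.] [507. 112.  45.]
black [ 522. -284.    8.] [ 526. -288.    8.]
```

View pics/c1.png

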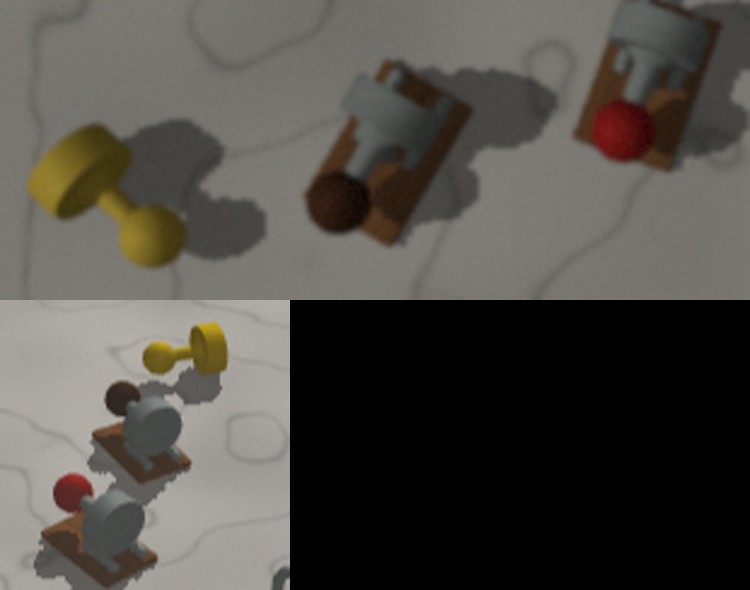

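The close crop confirms it: walnut knob in the middle, with its stem pointing away from the robot at about -28°. So I want a tool yaw of 62°, which puts the jaws across the stem and keeps J6 near -31°.

```bash
cat > to.py <<'E'
from h import *
import sys
# usage: to.py x y z yaw [x y z yaw ...] : tool-frame shift (cm) and z-turn (rad), chained
s=sense(); print("t",round(s['time'],2),s['tool_pos'].round(1),s['tcp_rot'].round(2),"F",s['ft_force'].round(1),"gap",round(s['finger_gap'],1),"q",s['joint_pos'].round(0))
v=np.array(sys.argv[1:],float).reshape(-1,4); p=s['tool_pos']; A=R.from_euler('xyz',s['tcp_rot'],degrees=True)
for r in v:
    B=R.from_euler('xyz',[180,0,r[3]],degrees=True)
    print("turn",(A.inv()*B).as_rotvec().round(3),"shift",(A.inv().apply(r[:3]-p)/10).round(2)); A,p=B,r[:3]
E
python3 to.py 390 -350 231 -30.5 450 -110 231 12 455 130 231 54 463 276 180 62
```

```text
t 0.5 [ 170.9 -575.1  231.2] [-1.800e+02  1.000e-02 -7.345e+01] F [-0.4  0.2 -0.1] gap 85.4 q [-78.   7.  85.   0.  87.  -5.]
turn [-0.    0.   -0.75] shift [-15.34 -27.41   0.03]
turn [ 0.     0.    -0.742] shift [ -7.01 -23.72  -0.  ]
turn [ 0.     0.    -0.733] shift [  5.48 -23.37  -0.  ]
turn [-0.    0.   -0.14] shift [12.28 -7.93  5.1 ]
```

Request:
apply_moves --targets "0 0 -0.15 -2.4 -4.3 0 8.5; 0 0 -0.3 -4.9 -8.7 0 8.5; 0 0 -0.45 -7.3 -13.1 0 8.5; 0 0 -0.6 -9.8 -17.5 0 8.5; 0 0 -0.745 -12.2 -21.8 0 8.5" --force 100

```text
time: 1.0
tool_pos: [345.8, -395.0, 231.5]
tcp_rot: [180.0, -0.0, -30.4]
ft_force: [0.9, -0.9, -0.4]
finger_gap: 85.1
```

```bash
python3 to.py 440 -165 231 12 455 80 231 54 463 276 180 62
```

```text
t 1.0 [ 345.8 -395.   231.5] [ 1.7999e+02 -4.0000e-02 -3.0440e+01] F [ 0.9 -0.9 -0.4] gap 85.1 q [-54.  -4.  97.   0.  87. -24.]
turn [ 0.    -0.001 -0.741] shift [ -3.53 -24.61   0.05]
turn [ 0.     0.    -0.733] shift [  6.56 -23.65  -0.  ]
turn [-0.    0.   -0.14] shift [ 16.33 -10.87   5.1 ]
```

Request:
apply_moves --targets "0 0 -0.149 -0.7 -4.9 0 8.5; 0 0 -0.297 -1.4 -9.8 0 8.5; 0 0 -0.445 -2.1 -14.8 0 8.5; 0 0 -0.593 -2.8 -19.7 0 8.5; 0 0 -0.741 -3.5 -24.6 0 8.5"

```text
time: 1.5
tool_pos: [441.0, -165.3, 231.7]
tcp_rot: [180.0, -0.0, 12.0]
ft_force: [0.4, 0.2, 0.6]
finger_gap: 85.0
```

Request:
apply_moves --targets "0 0 -0.147 1.3 -4.7 0 8.5; 0 0 -0.293 2.6 -9.5 0 8.5; 0 0 -0.44 3.9 -14.2 0 8.5; 0 0 -0.586 5.2 -18.9 0 8.5; 0 0 -0.733 6.6 -23.6 0 8.5"

```text
time: 2.0
tool_pos: [457.1, 79.2, 231.7]
tcp_rot: [179.9, -0.0, 54.0]
ft_force: [1.6, 0.3, -0.4]
finger_gap: 85.2
```

Request:
apply_moves --targets "0 0 -0.035 3.8 -2.5 1 8.5; 0 0 -0.07 7.6 -5 2 8.5; 0 0 -0.105 11.4 -7.5 3 8.5; 0 0 -0.14 15 -9.9 4 8.5; 0 0 -0.14 16.3 -10.9 5 8.5"

```text
time: 2.5
tool_pos: [465.5, 276.7, 180.9]
tcp_rot: [-180.0, -0.1, 61.9]
ft_force: [-0.3, -0.5, 0.0]
finger_gap: 85.3
```

```bash
python3 - <<'E'
from h import *
P=pose("wrist"); im=snapshot("wrist"); save("w1.png",im)
for q in ("tamper_knob","tamper_foot"):
    print(q,[(np.round(d["at"]).tolist(),round(d["confidence"],2),plane(P,d["at"],45).round(1).tolist()) for d in place_of("wrist",q)])
E
python3 to.py 463 276 80 62
```

```text
tamper_knob [([227.0, 322.0], 0.69, [463.4, 278.1, 45.0]), ([130.0, 440.0], 0.61, [440.1, 385.8, 45.0])]
tamper_foot [([310.0, 317.0], 0.6, [524.6, 240.7, 45.0])]
t 2.65 [465.2 273.2 180.3] [-1.7994e+02  1.2000e-01  6.1800e+01] F [ 0.9 -0.6  0.4] gap 84.8 q [ 25.  -0.  99.  -0.  82. -37.]
turn [-0.001  0.002 -0.004] shift [ 0.16 -0.31 10.03]
```

View pics/w1.png

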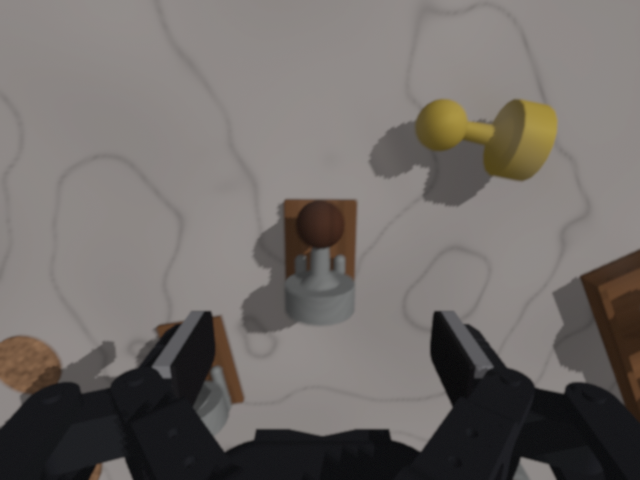

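```bash
python3 - <<'E'
from h import *
for i in range(2):
    P=pose("wrist"); im=snapshot("wrist")
    g=im.astype(int); m=((g.max(2)<90)&(g[...,0]-g[...,2]>12)).astype(np.uint8); m[:195]=0;m[260:]=0;m[:,:270]=0;m[:,370:]=0
    n,l,st,c=cv2.connectedComponentsWithStats(m); k=1+np.argmax(st[1:,4]); print(st[k],c[k],plane(P,c[k][::-1],45).round(1),P[2].round(1))
E
python3 to.py 462.5 277 60 62 462.5 277 23 62
```

```text
[ 286  200   64   60 2993] [317.58336118 228.93117274] [462.6 270.7  45. ] [396.1 310.9 322.2]
[ 287  199   63   61 3012] [317.9624834  227.68891102] [462.7 270.6  45. ] [396.6 310.2 322.9]
t 2.75 [466.2 272.1 181.6] [1.7998e+02 2.0000e-02 6.1660e+01] F [-0.7  0.3 -0.3] gap 84.9 q [ 25.  -0.  98.  -0.  82. -37.]
turn [ 0.     0.    -0.006] shift [ 0.26 -0.57 12.16]
turn [0. 0. 0.] shift [ 0.  -0.   3.7]
```

```bash
python3 - <<'E'
from h import *
p=np.array([170.901,-575.15,231.292]);A=R.from_euler('xyz',[180,0,-73.453],degrees=True)
for t,s in [(-.745,(-12.2,-21.8,0)),(-.741,(-3.5,-24.6,0)),(-.733,(6.6,-23.6,0)),(-.14,(16.3,-10.9,5))]:
    p=p+A.apply(np.array(s)*10); A=A*R.from_rotvec([0,0,t]); print(p.round(1),A.as_euler('xyz',degrees=True).round(2))
ps=[]
for i in range(4):
    ps.append(sense()['tool_pos']); snapshot("top")
print(np.round(ps,1))
E
```

```text
[ 345.1 -396.1  231.3] [180.     0.   -30.77]
[ 440.9 -166.8  231.3] [180.     0.    11.69]
[457.7  77.6 231.3] [180.     0.    53.69]
[466.4 273.5 181.3] [180.     0.    61.71]
[[466.2 272.1 181.6]
 [466.5 271.9 181.9]
 [466.7 271.9 182.1]
 [466.7 272.  182.1]]
```

Request:
apply_moves --targets "0 0 0 0.1 -0.2 1.5 8.5; 0 0 0 0.2 -0.3 3.5 8.5; 0 0 0 0.2 -0.4 5.5 8.5; 0 0 0 0.2 -0.4 6.5 8.5; 0 0 0 0.2 -0.4 7 8.5"

```text
time: 3.45
tool_pos: [462.5, 276.1, 109.5]
tcp_rot: [-179.9, 0.1, 61.7]
ft_force: [0.5, 0.8, 0.0]
finger_gap: 85.0
```

```bash
python3 - <<'E'
from h import *
snapshot("wrist");snapshot("wrist")
P=pose("wrist"); im=snapshot("wrist"); save("w2.png",im)
print(sense()['tool_pos'].round(1),sense()['tcp_rot'].round(2))
for q in ("tamper_knob","tamper_foot"):
    print(q,[(np.round(d["at"]).tolist(),round(d["confidence"],2),plane(P,d["at"],45).round(1).tolist()) for d in place_of("wrist",q)])
E
```

```text
[463.6 276.8 111.5] [ 1.7999e+02 -1.0000e-02  6.1700e+01]
tamper_knob [([133.0, 478.0], 0.85, [437.7, 384.2, 45.0]), ([258.0, 321.0], 0.73, [460.5, 277.3, 45.0])]
tamper_foot [([364.0, 317.0], 0.88, [523.6, 240.6, 45.0]), ([152.0, 598.0], 0.65, [477.7, 437.4, 45.0])]
```

View pics/w2.png

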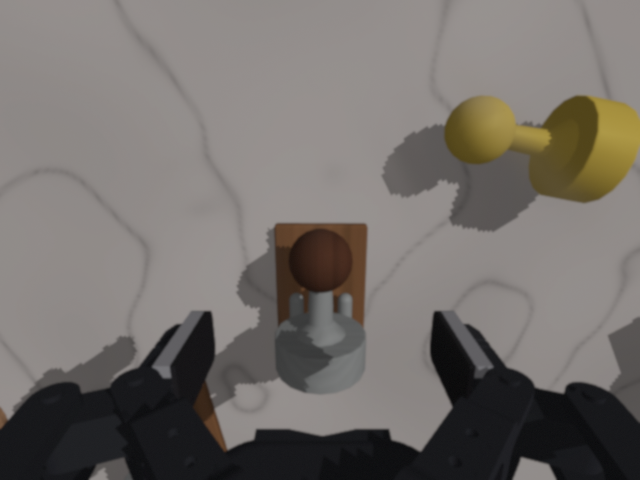

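Request:
apply_moves --targets "0 0 0 -0.1 -0.1 2 8.5; 0 0 0 -0.1 -0.2 4 8.5; 0 0 0 -0.1 -0.2 6 8.5; 0 0 0 -0.1 -0.2 7.5 8.5; 0 0 0 -0.1 -0.2 8.7 8.5"

```text
time: 4.2
tool_pos: [461.4, 276.9, 23.9]
tcp_rot: [180.0, -0.0, 61.7]
ft_force: [-0.5, 0.1, -0.6]
finger_gap: 85.0
```

Request:
apply_moves --targets "0 0 0 0 0 0 8.5; 0 0 0 0 0 0 5; 0 0 0 0 0 0 4.5; 0 0 0 0 0 0 4.2; 0 0 0 0 0 0 4.2"

```text
time: 4.7
tool_pos: [461.7, 277.1, 25.0]
tcp_rot: [180.0, -0.1, 61.7]
ft_force: [1.0, -0.1, -1.0]
finger_gap: 42.1
```

```bash
python3 - <<'E'
from h import *
s=sense();print(s['tool_pos'].round(1),s['finger_gap'],s['ft_force'].round(1)); save("w3.png",snapshot("wrist"))
E
```

```text
[461.7 277.1  25. ] 42.1110293571349 [ 1.  -0.1 -1. ]
```

View pics/w3.png

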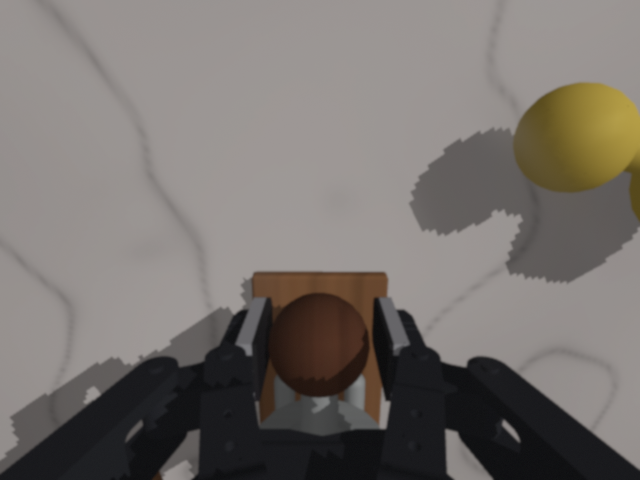

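```bash
python3 - <<'E'
from h import *
m=camera_model("wrist");I=np.linalg.inv(m['T_tool_cam'])
for p in [(0,0,-19),(0,0,-23),(0,5,-19),(0,-5,-19)]:
    c=I@np.array([*p,1]); print(p,m['cy']-m['fy']*c[1]/-c[2])
E
```

```text
(0, 0, -19) 342.5642458837333
(0, 0, -23) 348.6819360331722
(0, 5, -19) 354.0316430210869
(0, -5, -19) 330.8468538013747
```

Request:
apply_moves --targets "0 0 0 0 0 0 3.8; 0 0 0 0 0 0 3.4; 0 0 0 0 0 0 3; 0 0 0 0 0 0 2.5; 0 0 0 0 0 0 2.5" --force 100

```text
time: 5.25
tool_pos: [461.0, 276.9, 24.4]
tcp_rot: [-180.0, 0.0, 61.7]
ft_force: [-3.2, -0.4, 4.7]
finger_gap: 34.3
```

Request:
apply_moves --targets "0 0 0 0 0 -0.5 2.5; 0 0 0 0 0 -1.5 2.5; 0 0 0 0 0 -3 2.5; 0 0 0 0 0 -4.5 2.5; 0 0 0 0 0 -6 2.5"

```text
time: 5.75
tool_pos: [461.6, 277.0, 86.2]
tcp_rot: [180.0, -0.1, 61.7]
ft_force: [0.4, 0.5, -4.5]
finger_gap: 34.5
```

```bash
python3 - <<'E'
from h import *
for i in range(2):
    s=sense();print(s['tool_pos'].round(1),s['finger_gap'],s['ft_force'].round(2),s['wrist_torque'].round(3));im=snapshot("scene")
P=pose("scene"); s=sense(); 
save("s2.png",cv2.resize(im[120:280,260:460],(700,560),interpolation=2))
E
```

```text
[461.6 277.   86.2] 34.45918984825184 [ 0.39  0.46 -4.54] [ 0.14   0.15  -0.002]
[463.2 277.8  89.2] 34.56717267513284 [ 2.34  2.05 -1.22] [0.174 0.013 0.028]
```

Request:
apply_moves --targets "0 0 0 0 0 -2 2.5; 0 0 0 0 0 -5 2.5; 0 0 0 0 0 -8 2.5; 0 0 0 0 0 -10.5 2.5; 0 0 0 0 0 -12 2.5"

```text
time: 6.35
tool_pos: [462.0, 277.2, 206.8]
tcp_rot: [179.9, -0.1, 61.7]
ft_force: [-0.1, 0.2, -4.2]
finger_gap: 34.3
```

Request:
apply_moves --targets "0 0 0 0 0 0 2.5; 0 0 0 0 0 0 3; 0 0 0 0 0 0 3.3; 0 0 0 0 0 0 3.4; 0 0 0 0 0 0 3.4"

```text
time: 6.85
tool_pos: [460.6, 276.6, 203.0]
tcp_rot: [-179.9, 0.1, 61.7]
ft_force: [-0.4, -0.7, -4.1]
finger_gap: 34.4
```

```bash
cat > st.py <<'E'
from h import *
import sys
for i in range(2):
    s=sense();print(s['tool_pos'].round(1),s['finger_gap'].round(2),s['ft_force'].round(2),"tq tool",R.from_euler('xyz',s['tcp_rot'],degrees=True).inv().apply(s['wrist_torque']).round(3))
    im=snapshot("scene")
if len(sys.argv)>1: save(sys.argv[1],cv2.resize(im[60:260,260:460],(500,500),interpolation=2))
E
python3 st.py s2.png
```

```text
Traceback (most recent call last):
  File "st.py", line 4, in <module>
    s=sense();print(s['tool_pos'].round(1),s['finger_gap'].round(2),s['ft_force'].round(2),"tq tool",R.from_euler('xyz',s['tcp_rot'],degrees=True).inv().apply(s['wrist_torque']).round(3))
                                           ^^^^^^^^^^^^^^^^^^^^^
AttributeError: 'float' object has no attribute 'round'
```

View pics/s2.png

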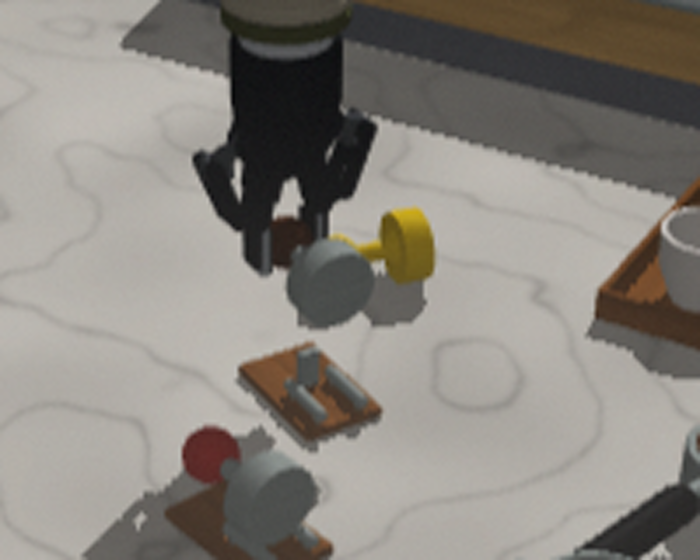

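The tamper is held level and lifted clear of its rest. Next I ease the grip.

Request:
apply_moves --targets "0 0 0 0 0 0 3.45; 0 0 0 0 0 0 3.45; 0 0 0 0 0 0 3.5; 0 0 0 0 0 0 3.5; 0 0 0 0 0 0 3.5"

```text
time: 7.35
tool_pos: [461.2, 276.9, 204.4]
tcp_rot: [180.0, -0.0, 61.7]
ft_force: [-0.2, 0.3, -4.8]
finger_gap: 35.5
```

```bash
sed -i "s/s\['finger_gap'\].round(2)/round(s['finger_gap'],2)/" st.py; python3 st.py
```

```text
[461.2 276.9 204.4] 35.48 [-0.24  0.34 -4.84] tq tool [ 0.3    0.01  -0.043]
[461.2 276.8 204.4] 34.82 [-0.6   0.54 -4.24] tq tool [0.249 0.038 0.03 ]
```

Request:
apply_moves --targets "0 0 0 0 0 0 3.55; 0 0 0 0 0 0 3.55; 0 0 0 0 0 0 3.6; 0 0 0 0 0 0 3.6; 0 0 0 0 0 0 3.6"

```text
time: 7.95
tool_pos: [461.1, 276.8, 204.2]
tcp_rot: [-180.0, 0.0, 61.7]
ft_force: [-0.4, 0.5, -4.7]
finger_gap: 36.0
```

```bash
python3 st.py
```

```text
[461.1 276.8 204.2] 36.02 [-0.44  0.46 -4.69] tq tool [ 0.255 -0.054 -0.026]
[461.  276.9 204.1] 36.28 [-1.09  0.87 -4.42] tq tool [0.448 0.014 0.031]
```

Request:
apply_moves --targets "0 0 0 0 0 0 3.65; 0 0 0 0 0 0 3.65; 0 0 0 0 0 0 3.65; 0 0 0 0 0 0 3.65; 0 0 0 0 0 0 3.65"

```text
time: 8.55
tool_pos: [461.2, 276.8, 204.3]
tcp_rot: [180.0, -0.0, 61.7]
ft_force: [-0.3, 0.4, -4.2]
finger_gap: 36.7
```

```bash
python3 st.py
```

```text
[461.2 276.8 204.3] 36.75 [-0.31  0.41 -4.2 ] tq tool [ 0.069 -0.01   0.025]
[461.2 276.9 204.3] 37.05 [-0.86 -0.53 -4.88] tq tool [0.119 0.029 0.021]
```

Request:
apply_moves --targets "0 0 0 0 0 0 3.65; 0 0 0 0 0 0 3.7; 0 0 0 0 0 0 3.7; 0 0 0 0 0 0 3.7; 0 0 0 0 0 0 3.7"

```text
time: 9.15
tool_pos: [461.2, 276.8, 204.3]
tcp_rot: [180.0, 0.0, 61.7]
ft_force: [-0.1, 0.0, -4.4]
finger_gap: 37.2
```

```bash
python3 st.py s3.png
```

```text
[461.2 276.8 204.3] 37.16 [-0.06  0.03 -4.39] tq tool [-0.038 -0.005 -0.047]
[461.3 276.8 204.3] 36.9 [-0.08  0.57 -4.86] tq tool [-0.019  0.02   0.017]
```

View pics/s3.png

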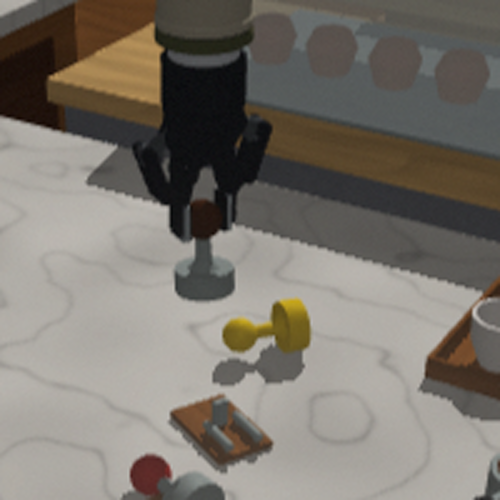

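Request:
apply_moves --targets "0 0 0 0 0 0 3.72; 0 0 0 0 0 0 3.74; 0 0 0 0 0 0 3.74; 0 0 0 0 0 0 3.74; 0 0 0 0 0 0 3.74"

```text
time: 9.75
tool_pos: [461.2, 276.9, 204.3]
tcp_rot: [-180.0, -0.0, 61.7]
ft_force: [0.0, 0.7, -4.7]
finger_gap: 37.8
```

```bash
python3 st.py; python3 - <<'E'
from h import *
for c in("scene","top"):
    im=snapshot(c); save("h_"+c+".png",im)
    for q in("tamper_knob","tamper_foot"): print(c,q,[(np.round(d["at"],1).tolist(),round(d["confidence"],2)) for d in place_of(c,q)])
def px(c,p):
    m,Q,o=pose(c); d=Q.T@(np.array(p)-o); return (m['cy']-m['fy']*d[1]/-d[2]).round(),(m['cx']+m['fx']*d[0]/-d[2]).round()
k=np.array([461,277,223.])
for a in(0,15,30):
    f=k+72*np.array([.88*np.sin(np.radians(a)),-.47*np.sin(np.radians(a)),-np.cos(np.radians(a))])
    print(a,[(c,px(c,k),px(c,f)) for c in("scene","top")])
E
```

```text
[461.2 276.9 204.3] 37.84 [ 0.02  0.73 -4.65] tq tool [0.009 0.018 0.02 ]
[461.2 276.8 204.3] 37.05 [-0.08 -0.29 -4.03] tq tool [-0.012  0.023  0.012]
scene tamper_knob [([197.0, 355.5], 0.82), ([147.8, 340.2], 0.58)]
scene tamper_foot [([189.1, 378.4], 0.58), ([247.2, 320.5], 0.16)]
top tamper_knob [([286.1, 176.0], 0.57), ([305.3, 147.8], 0.42)]
top tamper_foot [([285.2, 193.1], 0.68)]
0 [('scene', (np.float64(146.0), np.float64(341.0)), (np.float64(173.0), np.float64(341.0))), ('top', (np.float64(286.0), np.float64(177.0)), (np.float64(289.0), np.float64(193.0)))]
15 [('scene', (np.float64(146.0), np.float64(341.0)), (np.float64(176.0), np.float64(345.0))), ('top', (np.float64(286.0), np.float64(177.0)), (np.float64(279.0), np.float64(199.0)))]
30 [('scene', (np.float64(146.0), np.float64(341.0)), (np.float64(176.0), np.float64(348.0))), ('top', (np.float64(286.0), np.float64(177.0)), (np.float64(268.0), np.float64(204.0)))]
```

Request:
apply_moves --targets "0 0 0 0 0 0 3.68; 0 0 0 0 0 0 3.55; 0 0 0 0 0 0 3.35; 0 0 0 0 0 0 3; 0 0 0 0 0 0 2.5" --force 100

```text
time: 10.65
tool_pos: [461.2, 276.8, 204.3]
tcp_rot: [-180.0, 0.0, 61.7]
ft_force: [-0.2, 0.3, -3.9]
finger_gap: 33.9
```

Request:
apply_moves --targets "0 0 0 0 0 0 2.5; 0 0 0 -0.4 0.4 0 2.5; 0 0 0 -1.4 1.4 0 2.5; 0 0 0 -2.8 2.8 0 2.5; 0 0 0 -4.6 4.6 0 2.5"

```text
time: 11.15
tool_pos: [480.1, 213.4, 204.3]
tcp_rot: [180.0, 0.0, 61.8]
ft_force: [-0.1, -0.6, -4.6]
finger_gap: 34.1
```

Request:
apply_moves --targets "0 0 0 -2 2 0 2.5; 0 0 0 -4 4 0 2.5; 0 0 0 -6 6 0 2.5; 0 0 0 -8 8 0 2.5; 0 0 0 -10 10 0 2.5"

```text
time: 11.65
tool_pos: [520.8, 76.8, 204.4]
tcp_rot: [180.0, 0.0, 61.7]
ft_force: [1.2, -0.2, -4.2]
finger_gap: 34.0
```

Request:
apply_moves --targets "0 0 0 -2 2 0 2.5; 0 0 0 -4 4 0 2.5; 0 0 0 -6 6 0 2.5; 0 0 0 -8 8 0 2.5; 0 0 0 -9.6 9.6 0 2.5"

```text
time: 12.15
tool_pos: [559.5, -53.8, 204.3]
tcp_rot: [180.0, 0.0, 61.6]
ft_force: [-0.1, 0.7, -4.8]
finger_gap: 33.9
```

Request:
apply_moves --targets "0 0 0 -1.5 1.5 0 2.5; 0 0 0 -2.7 2.7 0 2.5; 0 0 0 -3.6 3.6 0 2.5; 0 0 0 -4.3 4.3 0 2.5; 0 0 0 -4.6 4.6 0 2.5"

```text
time: 12.65
tool_pos: [578.4, -114.0, 204.2]
tcp_rot: [-180.0, 0.0, 61.7]
ft_force: [0.2, 0.4, -4.0]
finger_gap: 34.0
```

```bash
python3 st.py; python3 - <<'E'
from h import *
P=pose("wrist"); im=snapshot("wrist"); save("w4.png",im); print(P[2].round(1))
print([(np.round(d["at"]).tolist(),round(d["confidence"],2),plane(P,d["at"],8).round(1).tolist()) for d in place_of("wrist","cork_mat_top")])
E
python3 to.py
```

```text
[ 578.4 -114.   204.2] 34.04 [ 0.21  0.37 -3.99] tq tool [ 0.038  0.025 -0.014]
[ 578.4 -114.1  204.2] 34.09 [-0.25 -0.06 -3.05] tq tool [ 0.028 -0.07  -0.021]
[509.1 -75.8 346.1]
[([209.0, 322.0], 0.89, [575.4, -111.8, 8.0]), ([57.0, 312.0], 0.73, [460.3, -59.1, 8.0])]
t 12.85 [ 578.2 -112.6  204.2] [-1.7998e+02 -1.0000e-02  6.1740e+01] F [ 0.2  0.2 -3.9] gap 34.0 q [-16.   7.  89.   0.  84. -78.]
```

View pics/w4.png

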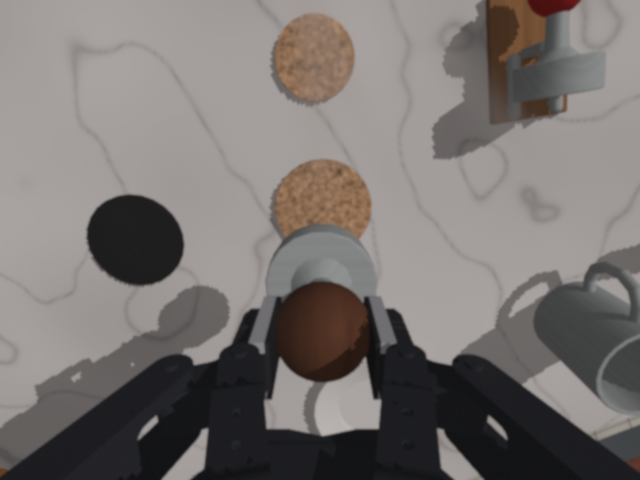

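```bash
python3 - <<'E'
from h import *
m=camera_model("wrist");I=np.linalg.inv(m['T_tool_cam'])
def px(p): c=I@np.array([*p,1]); return m['cy']-m['fy']*c[1]/-c[2], m['cx']+m['fx']*c[0]/-c[2]
for d in range(-15,16,5):
    a=np.radians(d); ax=np.array([0,np.sin(a),np.cos(a)]); e=np.array([0,np.cos(a),-np.sin(a)]); k=np.array([0,0,-19.])
    t=np.linspace(0,2*np.pi,73)
    o=[[px(k+ax*h+29*(np.cos(u)*e+np.sin(u)*np.array([1,0,0]))) for u in t] for h in (48,72)]
    print(d,*[("h",np.min(q,0).round(),np.max(q,0).round()) for q in o],"knob",np.round(px(k)))
E
```

```text
-15 ('h', array([214., 261.]), array([311., 382.])) ('h', array([191., 267.]), array([282., 376.])) knob [343. 321.]
-10 ('h', array([220., 262.]), array([320., 381.])) ('h', array([200., 268.]), array([294., 375.])) knob [343. 321.]
-5 ('h', array([226., 263.]), array([330., 380.])) ('h', array([210., 269.]), array([305., 374.])) knob [343. 321.]
0 ('h', array([233., 263.]), array([340., 380.])) ('h', array([220., 270.]), array([317., 374.])) knob [343. 321.]
5 ('h', array([240., 264.]), array([349., 379.])) ('h', array([230., 270.]), array([329., 373.])) knob [343. 321.]
10 ('h', array([247., 264.]), array([359., 379.])) ('h', array([241., 270.]), array([341., 373.])) knob [343. 321.]
15 ('h', array([255., 264.]), array([369., 379.])) ('h', array([252., 270.]), array([353., 373.])) knob [343. 321.]
```

Request:
apply_moves --targets "0.03 0 0 0 0 1.5 2.5; 0.07 0 0 0 0 4 2.5; 0.1 0 0 0 0 7 2.5; 0.13 0 0 0 0 9.5 2.5; 0.13 0 0 0 0 11 2.5"

```text
time: 13.35
tool_pos: [577.3, -112.3, 91.6]
tcp_rot: [-172.3, 0.0, 61.7]
ft_force: [-0.6, 0.1, -4.8]
finger_gap: 34.1
```

```bash
python3 st.py; python3 - <<'E'
from h import *
im=snapshot("scene"); save("s4.png",cv2.resize(im[220:380,210:370],(640,640),interpolation=2)[:600]); print(sense()['tool_pos'].round(1),sense()['tcp_rot'].round(1))
E
```

```text
[ 577.3 -112.3   91.6] 34.12 [-0.64  0.09 -4.84] tq tool [-0.169 -0.073 -0.023]
[ 576.3 -112.1   89.6] 34.08 [-1.5   0.76 -7.46] tq tool [-0.077 -0.011 -0.024]
[ 577.6 -112.5   93.5] [-172.5    0.    61.7]
```

View pics/s4.png

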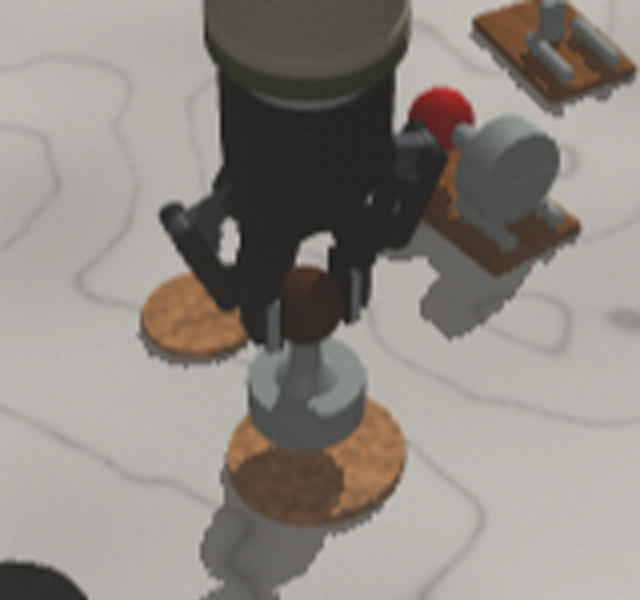

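```bash
python3 - <<'E'
from h import *
m,Q,o=pose("scene")
def px(p): d=Q.T@(np.asarray(p)-o); return np.array([(m['cy']-m['fy']*d[1]/-d[2]-220)*4,(m['cx']+m['fx']*d[0]/-d[2]-210)*4])
yw=np.radians(61.7); yd=np.array([np.sin(yw),-np.cos(yw),0]); xd=np.array([np.cos(yw),np.sin(yw),0]); z=np.array([0,0,1])
k=np.array([576.,-112,111]); t=np.linspace(0,2*np.pi,73)
for d in(-12,-8,-4,0,4,8,12):
    a=np.radians(d); ax=yd*np.sin(a)-z*np.cos(a); e=yd*np.cos(a)+z*np.sin(a)
    r=[d,px(k).round()]
    for h in(48,72):
        q=np.array([px(k+ax*h+29*(np.cos(u)*e+np.sin(u)*xd)) for u in t]); i=q[:,0].argmax()
        r+= [h,(q.min(0)-px(k)).round(),(q.max(0)-px(k)).round(),(q[i]-px(k)).round()]
    print(*r)
s=sense();print(s['tool_pos'].round(1),s['ft_force'].round(2))
E
```

```text
-12 [294. 300.] 48 [ 12. -63.] [109.  56.] [109.  -3.] 72 [ 41. -63.] [137.  53.] [137.  -4.]
-8 [294. 300.] 48 [ 19. -60.] [112.  59.] [112.   0.] 72 [ 50. -59.] [143.  58.] [143.   0.]
-4 [294. 300.] 48 [ 26. -57.] [114.  62.] [114.  -2.] 72 [ 60. -55.] [148.  63.] [148.  -1.]
0 [294. 300.] 48 [ 33. -54.] [116.  65.] [116.   1.] 72 [ 68. -51.] [152.  67.] [152.   4.]
4 [294. 300.] 48 [ 40. -51.] [118.  68.] [118.   4.] 72 [ 77. -46.] [156.  72.] [156.   8.]
8 [294. 300.] 48 [ 46. -48.] [119.  71.] [119.   1.] 72 [ 85. -42.] [159.  76.] [159.   7.]
12 [294. 300.] 48 [ 52. -45.] [120.  74.] [120.  -2.] 72 [ 92. -38.] [161.  81.] [161.  11.]
[ 577.6 -112.5   93.5] [-0.21 -0.55 -2.91]
```

Request:
apply_moves --targets "-0.04 0 0 0 0 0 2.5; -0.08 0 0 0 0 0 2.5; -0.12 0 0 0 0 0 2.5; -0.12 0 0 0 0 0 2.5; -0.12 0 0 0 0 0 2.5"

```text
time: 14.0
tool_pos: [579.1, -113.2, 96.4]
tcp_rot: [-179.5, -0.0, 61.7]
ft_force: [0.3, -0.1, -4.0]
finger_gap: 33.7
```

```bash
python3 st.py; python3 - <<'E'
from h import *
S=pose("scene"); print("knob before",plane(S,(296.25,287.5),111).round(1))
im=snapshot("scene"); save("s5.png",im)
g=im.astype(int); 
m=((g.max(2)<95)&(g[...,0]-g[...,2]>12)).astype(np.uint8); w=np.zeros_like(m); w[275:320,270:305]=m[275:320,270:305]
n,l,st,c=cv2.connectedComponentsWithStats(w); k=1+np.argmax(st[1:,4]); print(st[k],c[k].round(1),plane(S,c[k][::-1],sense()['tool_pos'][2]+18).round(1))
b=cv2.resize(im[220:370,210:360],(600,600),interpolation=2); w=cv2.resize(snapshot("wrist")[140:440,220:420],(200,300)); 
out=np.zeros((600,800,3),np.uint8); out[:,:600]=b; out[:300,600:]=w; save("c5.png",out)
E
python3 to.py
```

```text
[ 579.1 -113.2   96.4] 33.7 [ 0.3  -0.06 -3.98] tq tool [ 0.025 -0.032 -0.007]
[ 579.1 -113.3   95.9] 33.64 [-0.3  -0.75 -4.28] tq tool [ 0.004 -0.051  0.011]
knob before [ 584.3 -115.8  111. ]
[280 286  16  18 240] [287.  294.3] [ 581.7 -113.6  113.1]
t 14.2 [ 578.7 -113.4   94.7] [-1.7944e+02 -1.0000e-02  6.1700e+01] F [ 0.4 -0.  -3.6] gap 34.1 q [-16.  12.  94.   0.  74. -78.]
```

View pics/c5.png

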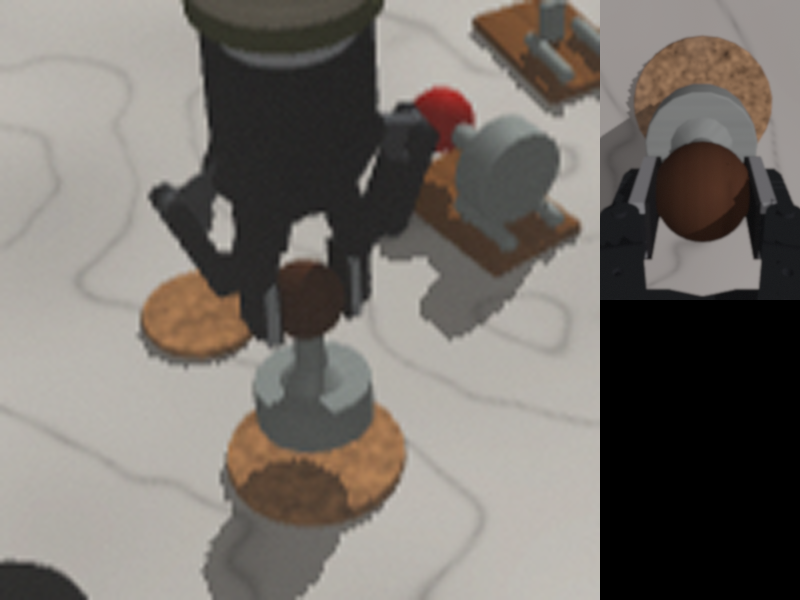

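Upright now. I descend until contact shows in the force reading.

Request:
apply_moves --targets "0 0 0 0 0 0.6 2.5; 0 0 0 0 0 1.3 2.5; 0 0 0 0 0 1.9 2.5; 0 0 0 0 0 2.3 2.5; 0 0 0 0 0 2.6 2.5"

```text
time: 14.7
tool_pos: [577.6, -113.0, 67.3]
tcp_rot: [-179.4, 0.0, 61.7]
ft_force: [-0.8, 0.1, -4.8]
finger_gap: 34.3
```

Request:
apply_moves --targets "0 0 0 0 0 0 2.5; 0 0 0 0 0 0.1 2.5; 0 0 0 0 0 0.2 2.5; 0 0 0 0 0 0.3 2.5; 0 0 0 0 0 0.3 2.5"

```text
time: 15.2
tool_pos: [579.1, -113.6, 66.5]
tcp_rot: [-179.6, -0.0, 61.7]
ft_force: [1.3, -0.4, 3.4]
finger_gap: 34.1
```

Request:
apply_moves --targets "0 0 0 0 0 0 2.5; 0 0 0 0 0 0 2.5; 0 0 0 0 0 0 2.5; 0 0 0 0 0 0 2.5; 0 0 0 0 0 0 2.5"

```text
time: 15.7
tool_pos: [579.1, -113.5, 66.4]
tcp_rot: [-179.6, -0.0, 61.7]
ft_force: [2.1, -1.7, 5.3]
finger_gap: 33.9
```

```bash
python3 st.py
```

```text
[ 579.1 -113.5   66.4] 33.85 [ 2.1  -1.65  5.27] tq tool [-0.239 -0.213 -0.007]
[ 579.1 -113.6   66.5] 34.19 [ 1.66 -0.8   6.14] tq tool [-0.248 -0.174 -0.018]
```

Request:
apply_moves --targets "0 0 0 0 0 0 3.3; 0 0 0 0 0 0 3.45; 0 0 0 0 0 0 3.55; 0 0 0 0 0 0 3.6; 0 0 0 0 0 0 3.65"

```text
time: 16.3
tool_pos: [578.8, -113.4, 66.0]
tcp_rot: [-179.5, -0.0, 61.7]
ft_force: [2.6, -1.7, 5.6]
finger_gap: 36.7
```

Request:
apply_moves --targets "0 0 0 0 0 0 3.68; 0 0 0 0 0 0 3.7; 0 0 0 0 0 0 3.72; 0 0 0 0 0 0 3.74; 0 0 0 0 0 0 3.74"

```text
time: 16.8
tool_pos: [578.7, -113.4, 65.9]
tcp_rot: [-179.5, -0.0, 61.7]
ft_force: [2.8, -1.6, 4.8]
finger_gap: 37.3
```

```bash
python3 st.py; python3 - <<'E'
from h import *
im=snapshot("scene"); w=snapshot("wrist"); print(sense()['tcp_rot'].round(1))
out=np.zeros((600,800,3),np.uint8); out[:,:400]=cv2.resize(im[260:360,240:340],(400,400),interpolation=2)[np.clip(np.arange(600),0,399)]; out[:540,400:]=cv2.resize(w[110:380,220:420],(400,540)); save("c6.png",out)
E
```

```text
[ 578.7 -113.4   65.9] 37.28 [ 2.76 -1.62  4.78] tq tool [-0.49  -0.142  0.017]
[ 578.7 -113.3   65.9] 37.55 [ 2.16 -2.41  5.22] tq tool [-0.468 -0.107  0.025]
[-179.5   -0.    61.7]
```

View pics/c6.png

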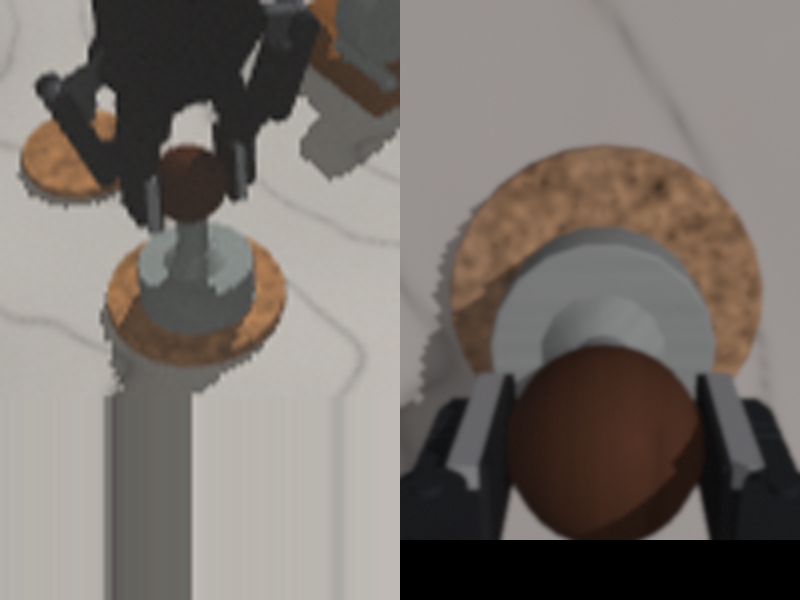

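Request:
apply_moves --targets "0 0 0 0 0 0 3.77; 0 0 0 0 0 0 3.8; 0 0 0 0 0 0 3.85; 0 0 0 0 0 0 3.9; 0 0 0 0 0 0 4"

```text
time: 17.5
tool_pos: [577.5, -112.7, 64.7]
tcp_rot: [-179.3, -0.0, 61.7]
ft_force: [-0.1, -0.2, 0.4]
finger_gap: 40.0
```

Request:
apply_moves --targets "0 0 0 0 0 0 4.3; 0 0 0 0 0 0 4.8; 0 0 0 0 0 0 5.5; 0 0 0 0 0 0 6.2; 0 0 0 0 0 0 6.5"

```text
time: 18.0
tool_pos: [578.1, -113.1, 65.3]
tcp_rot: [-179.4, -0.0, 61.7]
ft_force: [-1.0, -0.2, 0.0]
finger_gap: 65.2
```

```bash
python3 st.py; python3 - <<'E'
from h import *
im=snapshot("scene"); w=snapshot("wrist")
out=np.zeros((540,800,3),np.uint8); out[:400,:400]=cv2.resize(im[260:360,240:340],(400,400),interpolation=2); out[:,400:]=cv2.resize(w[110:380,220:420],(400,540)); save("c7.png",out)
E
```

```text
[ 578.1 -113.1   65.3] 65.21 [-0.99 -0.22  0.03] tq tool [-0.012  0.01  -0.034]
[ 578.1 -113.1   65.3] 64.71 [ 0.31  0.61 -1.24] tq tool [ 0.032  0.023 -0.018]
```

Request:
apply_moves --targets "0 0 0 0 0 -1 6.5; 0 0 0 0 0 -3 6.5; 0 0 0 0 0 -6 6.5; 0 0 0 0 0 -9 6.5; 0 0 0 0 0 -12 6.5"

```text
time: 18.7
tool_pos: [579.1, -113.7, 187.3]
tcp_rot: [-179.5, -0.0, 61.7]
ft_force: [0.5, -0.1, 0.3]
finger_gap: 65.3
```

```bash
python3 st.py; python3 - <<'E'
from h import *
im=snapshot("scene"); w=snapshot("top")
out=np.zeros((480,800,3),np.uint8); out[:480,:480]=cv2.resize(im[220:380,210:370],(480,480),interpolation=2); out[:320,480:]=cv2.resize(w[180:300,370:490],(320,320)); save("c8.png",out)
E
```

```text
[ 579.1 -113.7  187.3] 65.29 [ 0.53 -0.06  0.31] tq tool [-0.028 -0.018  0.013]
[ 581.8 -114.4  193.8] 65.25 [ 2.09 -1.17  3.8 ] tq tool [-0.051 -0.014  0.024]
```

The viewer has reached its limit, so I do the final check by numbers.

```bash
python3 - <<'E'
from h import *
for i in range(4): snapshot("wrist")
S=pose("scene"); im=snapshot("scene")
def blob(im,f,r):
    g=im.astype(int); m=f(g).astype(np.uint8); w=np.zeros_like(m); w[r[0]:r[1],r[2]:r[3]]=m[r[0]:r[1],r[2]:r[3]]
    n,l,st,c=cv2.connectedComponentsWithStats(w); k=1+np.argmax(st[1:,4]); return st[k],c[k][::-1]
st,c=blob(im,lambda g:(g.max(2)<95)&(g[...,0]-g[...,2]>12),(280,325,270,305)); print("scene walnut",st,c.round(1),plane(S,c,80).round(1))
W=pose("wrist"); w=snapshot("wrist")
for q in("tamper_knob","cork_mat_top","spare_knob"):
    print(q,"scene",[(np.round(d["at"],1).tolist(),round(d["confidence"],2)) for d in (place_of("scene",q))],"wrist",[(np.round(d["at"],1).tolist(),round(d["confidence"],2),plane(W,d["at"],8 if 'c' in q[:1] else 80).round(0).tolist()) for d in place_of("wrist",q)])
s=sense();print(s['tool_pos'].round(1),s['ft_force'].round(1),s['time'])
E
```

```text
scene walnut [278 299  19  18 273] [307.5 287. ] [ 580.7 -115.4   80. ]
tamper_knob scene [([309.5, 287.7], 0.65), ([195.4, 352.8], 0.6)] wrist [([244.9, 323.2], 0.67, [579.0, -113.0, 80.0])]
cork_mat_top scene [([296.5, 260.1], 0.97), ([332.6, 289.4], 0.88)] wrist [([57.0, 314.2], 0.73, [462.0, -58.0, 8.0])]
spare_knob scene [([244.4, 322.0], 0.8)] wrist []
[ 579.  -113.6  185.1] [0.5 0.9 0.2] 19.5
```

```bash
python3 -c "from bench import *; print(hand_in())"
```

```text
the job is handed in; nothing more can be done
None
```

The walnut-knobbed tamper is standing upright near the middle of the larger cork mat, let go, with the arm raised clear. I handed in at about 19.5 s of the 43 s; hand-in gave no verdict.

- **What I did:** I gripped the knob at 100 N and lifted the tamper off its rest. I eased the grip in small steps, mostly 0.5 mm or less, until it hung upright, then clamped it again at 100 N. I carried it to the mat, lowered it until the force reading showed contact at roughly 10 N, eased the grip again and opened.
- **Final position:** from the scene camera the knob is at (581, -115), taking the standing height of 80 mm, and the mat centre is at (581, -116). The wrist camera puts the knob at (579, -113). The force on the gripper was back to about zero.
- **Other tamper:** the red-knobbed one was not touched. Its knob is still found at the pixel where it started.

**What disagreed:**
- **Tilt misread:** over the mat I first read the hanging tilt as about 8° from the wrist picture and turned the tool to correct it. The scene view showed that was wrong, so I turned it back before setting down.
- **Mat position:** the cameras differed by up to about 6 mm on the mat's centre, well inside the 16 mm of room around the foot.
- **Last check:** the viewer's limit of 12 pictures was reached, so the final check was made from measured positions only.

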